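Open the paper guide's locked side fence to its end stop

ROBOT

A 6-joint arm with a two-finger parallel gripper is mounted at the origin on the work surface. World frame = base frame: x ahead of the robot, y to its left, z up, the work surface at z = 0. Lengths are in m, angles in rad, forces in N, time in s.
With the tool pointing down it reaches from about 0.35 to 0.775 m from the base axis. Payload 5.5 kg.
Tool frame: the origin (TCP) lies between the finger pads; the fingertips stand 11 mm ahead of it and the grasp point (between the pads) lies 8 mm behind it (tips_ahead is the distance from the TCP to the fingertips, in m); z points along the fingers, y is the line along which they close (so a half turn about z gives the same grasp; the last joint's range is limited). The gripper opens to 85 mm and grips with 20 to 120 N. Pads are 22 mm wide; open, the fingers measure 114 mm over their backs; the gripper's body (76 mm by 85 mm) begins 54 mm behind the grasp point. The pads swing forward as they close: fully open they stand 13 mm farther back than shut.
Start: joints at [-1.464, 0.313, 0.046, 1.304, 0, 1.431], TCP at [0.14, -0.558, 0.242] pointing down, gripper open.
Joint ranges: [-2.76, 2.76], [-0.86, 1.69], [-1.03, 1.26], [-2.2, 2.34], [-1.47, 1.5], [-3.14, 3.14]. Speed limits (rad/s): [2.57, 2.57, 3.14, 3.14, 3.14, 3.14].

INTERFACE

Orientations are given as a unit quaternion [w, x, y, z].
In Python, from workcell import * gives the robot as it stands. The module is installed in compiled form; this text tells all that it offers.
- The arm moves only by the tool jog_arm, never from a script. Its argument "moves" is a list of rows, each an object with "fingers": the closure, from 0 (fully open) to 1 (shut); "slide": the shift along the tool's x, y, z in mm, a list of three; "angular": the turn, a rotation vector about the tool's x, y, z in degrees, a list of three. A call has 1 to 10 rows; each row is the pose to reach, as a shift and turn from the pose commanded when the call began, along the tool's axes at that moment; what a row does not reach only later rows make up. A row lasts 1/12 s, in which the tool goes at most 41.7 mm and 7.16 degrees, less where a joint would pass 70% of its speed; a pose out of reach is approached as far as the arm can. A call with a gripper value outside its range is refused whole. The fingers move at their own pace and stop on an object; "squeeze" is the grip in N (left out, the last holds). Time passes only in rows, so rows that repeat a pose let the fingers close. It gives the time, the measured TCP pose, the force, the opening and the grip force at its end, in the units of the state.
- get_state(): the state, without advancing time (a new reading comes with each control period).
- read_camera(name): name is "side" or "top"; returns a dict with "color" (400x640x3 uint8, red, green, blue), "fovy" (degrees; the focal length in pixels is half the picture's height over the tangent of half this angle, whatever the lens; pixels are square), "cx", "cy" (the principal point, pixels), "world_from_camera" (4x4, takes a point from camera to world coordinates). Camera axes: x right, y down, z forward; pixel columns grow to the right and rows downward; lengths in m; the calibration is good to about 2 mm. A picture is of the moment at which its call begins. There is no depth.
- hand_in(): hands the job in; it is judged then, once.
Trained networks look in a picture, given as the dict that the camera call returned (one of the last four; its "shot" number tells which), for a name from the list of things; names that differ only in an ending like _2 or _b are one class to them, and where a whole thing is asked for, a point or a joint stands for the part that bears it (a point fixed in the world has none). Each returns a list of dicts, best first, with "p" (0 to 1); they miss things now and then, are a little off and sometimes report something else, mostly with a low value. They report only what shows in the picture. A call takes as long as a camera call.
- look_for(target, picture): "point" ([column, row] in pixels, amid what is visible of it).
- tip_of(target, picture): "point" ([column, row] in pixels: a listed point, or the origin of a listed thing).
The state is a dict: "clock": time; "joint_pos": joint angles; "qvel": joint speeds; "tau": joint torques, N m; "tcp_pos": TCP position; "orientation": TCP orientation; "wrist_force": force on the tool from outside, world axes, zero at the start; "ft_torque": the same for the moment, N m; "finger_gap": finger opening in m; "grip_force": force on a finger pad.
Only numpy, scipy, OpenCV 4.12 (cv2) and the standard library are available. Lean on these libraries where they do the work, as an engineer would, in place of code of your own. Each camera call takes 0.05 s, during which the arm holds its last target. There are 200 camera calls.

TASK

The next couplet strip needs the paper guide opened to its full width. With a fingertip, press the black button on the guide's carriage and, holding it down all the way, push the carriage along its rail until it is fully home against the tall end stop; then let the button spring up so that the carriage locks there. Nothing is to be pinched or picked up, and everything else on the desk stays where it is.

Things in the scene. Friction and masses are not known exactly. Their poses are not given: they have to be found in the camera images.
- guide: fixed paper guide: a grey board 240 x 420 mm, 12 mm thick, with an aluminium rail along its far part. Origin on the desk surface; the board reaches from x = -140 to +100 mm and y = -210 to +210 mm in its frame. Its y axis runs along the rail and points from the plain capped end towards the end stop; the rail's centre line lies at x = +50 mm. A steel rack of pegs runs along the rail's far side
- carriage (a joint): position of the carriage along the rail in m: 0 at the capped end, 0.220 against the end stop, growing along the guide's +y. It starts anywhere between 0 and 0.09. While the button is up it is locked by a tooth in the rack (notches 11 mm apart, about 1 mm of play); with the button down it slides very lightly (about 15 N per m/s), dragged by the button's top or pushed by the side of the finger against a lug
- carriage_deck (a point): centre of the carriage's deck, 48 mm above the desk, under the button. The aluminium carriage is 100 mm long (y) and 82 mm wide (x); two lugs, 14 mm thick, 50 mm wide in x, tops 69 mm above the desk, stand before and behind the button with 60 mm clear between them along y. A thin fence blade, its top 32 mm above the desk, reaches 180 mm towards guide -x over the board
- lock_button (a joint): how far the lock button is pressed, in m: 0 up, 0.009 fully down. The lock is free from 0.0065 on; the spring takes about 2 N to start and 4.5 N to be fully down, then it meets a hard stop; it springs up by itself when let go and then the tooth drops into the nearest notch (one notch lies exactly at the end stop)
- button_top (a point): centre of the button's flat top, which is 36 mm (x) by 48 mm (y), 58 mm above the desk when up and 49 mm when down; it moves with the button and the carriage
- stop_face (a point): the point of the end stop's face on the rail's centre line, 58 mm above the desk (the steel block is 78 mm wide, 18 mm thick and 58 mm tall); when the carriage is home its button centre is 51 mm short of this point
- ink_bottle: black plastic ink bottle with a red cap, 68 mm across, 190 mm tall, standing past the end-stop end of the guide; origin at the centre of its foot
- ink_bottle_b: a second such bottle, standing past the other end of the guide; origin at the centre of its foot
- cup: paper cup, 74 mm across the rim, 85 mm tall, behind the guide; origin at the centre of its foot
- ink_dish: white ceramic dish, 110 mm across, 30 mm tall, behind the guide; origin at the centre of its foot
- paperweight: dark wooden paperweight bar 130 x 24 x 20 mm, lying on the guide's board behind the fence; origin at the centre of its underside
- seal: upright stone seal, 25 x 25 x 60 mm, on the end-stop end of the board, beyond where the fence stops; origin at the centre of its foot
- bulldog_clip: steel bulldog clip, 50 x 70 mm jaw, 14 mm thick, with a 22 mm wide tab, lying past the capped end of the guide; origin at the centre of its underside

How it is judged:
On the way, in this order (a step that is already met when the one before it is completed fails the run):
1. the lock button is pressed down with the carriage still short of the stop (value of joint lock_button above 0.006 m and value of joint carriage below 0.2 m), for 0.1 s.
2. the carriage reaches the end stop with the button still held down (value of joint lock_button above 0.005 m and value of joint carriage above 0.216 m), for 0.1 s.
At the end, for the whole second after the job is handed in: the carriage stands within 4 mm of its end stop and at rest, with the button sprung up (less than 2 mm down), so it is locked there (value of joint carriage above 0.216 m and value of joint lock_button below 0.002 m and velocity of joint carriage between -0.005 and 0.005 m/s); the robot touches nothing.
It fails at once if the button was let up on the way, more than 15 mm short of the end stop (distance of button_top from where it was at the start of the episode above 0.025 m and value of joint carriage below 0.205 m and value of joint lock_button below 0.003 m).
It fails at once if something else on the desk was lifted, carried, knocked over or pushed more than 25 mm (distance of any of ink_bottle, ink_bottle_b, cup, ink_dish, paperweight, seal, bulldog_clip from where it was at the start of the episode above 0.025 m).
It also fails if it takes over 40 s, if anything falls off the work surface, if the arm or the gripper's body presses on something with over 40 N, if the wrist force passes 120 N, or if a joint passes its speed limit or range.

## Working session

There is one attempt and no reset: what is moved stays moved. The work goes in short steps, Python scripts to look and compute and a tool call to move; the robot and the scene stay as the last step left them, time stands still between calls to the robot, and variables do not carry over. Pictures are saved under pics/ and viewed, at most 10 in all, crops included, and the job is handed in when it is done.

Besides the shell and the picture viewer there is one more tool, called after "Call:" by a JSON object that holds its "method" and its "body". jog_arm: Moves the arm, as the interface text tells. Its arguments: {"type":"object","properties":{"moves":{"type":"array","items":{"type":"object","properties":{"fingers":{"type":"number"},"slide":{"type":"array","items":{"type":"number"}},"angular":{"type":"array","items":{"type":"number"}}}}},"squeeze":{"type":"number"}},"required":["moves"]}

```bash
mkdir -p pics; cat > h.py <<'E'
from workcell import *
import numpy as np, cv2
def ray(P,uv):
    T=np.array(P["world_from_camera"]); f=200/np.tan(np.radians(P["fovy"])/2)
    d=T[:3,:3]@np.array([(uv[0]-P["cx"])/f,(uv[1]-P["cy"])/f,1.]); return T[:3,3],d/np.linalg.norm(d)
def atz(P,uv,z):
    o,d=ray(P,uv); return o+d*(z-o[2])/d[2]
def tri(rs):
    A=sum(np.eye(3)-np.outer(d,d) for o,d in rs); b=sum((np.eye(3)-np.outer(d,d))@o for o,d in rs)
    return np.linalg.solve(A,b)
E
python3 - <<'E'
from h import *
np.set_printoptions(precision=4,suppress=True)
Z=dict(button_top=.058,carriage_deck=.048,stop_face=.058,guide=0,ink_bottle=0,cup=0,ink_dish=0,paperweight=.012,seal=.012,bulldog_clip=0)
for n in("side","top"):
    P=read_camera(n); cv2.imwrite(f"pics/{n}0.png",P["color"][:,:,::-1]); print(n,P["cx"],P["cy"],P["fovy"],np.array(P["world_from_camera"])[:3,3])
    for t,z in Z.items():
        for r in tip_of(t,P)[:2]: print(t,round(r["p"],2),np.round(r["point"]),atz(P,r["point"],z))
s=get_state();print(s)
E
```

```text
side 321.85666004514576 196.30634391895265 53.05812788906213 [0.1046 0.7234 0.5821]
button_top 0.59 [317. 185.] [ 0.6267 -0.0623  0.058 ]
carriage_deck 0.56 [315. 191.] [ 0.6233 -0.0469  0.048 ]
stop_face 0.71 [276. 243.] [0.556 0.201 0.058]
guide 0.61 [322. 229.] [0.5468 0.0312 0.    ]
guide 0.19 [243. 244.] [0.6677 0.1879 0.    ]
ink_bottle 0.87 [380. 181.] [ 0.5408 -0.2825  0.    ]
ink_bottle 0.78 [265. 305.] [0.4983 0.309  0.    ]
cup 0.81 [240. 238.] [0.6885 0.176  0.    ]
ink_dish 0.73 [276. 196.] [ 0.7455 -0.0278  0.    ]
paperweight 0.77 [363. 194.] [ 0.5364 -0.1607  0.012 ]
seal 0.73 [316. 271.] [0.4637 0.1818 0.012 ]
bulldog_clip 0.58 [336. 174.] [ 0.6756 -0.2395  0.    ]
bulldog_clip 0.2 [316. 186.] [ 0.6829 -0.1421  0.    ]
top 315.3543432695061 204.71541833420858 50.329828107232935 [0.4099 0.0049 1.2784]
button_top 0.67 [330. 193.] [ 0.6111 -0.0452  0.058 ]
button_top 0.43 [208. 230.] [0.4927 0.3004 0.058 ]
carriage_deck 0.6 [206. 233.] [0.4831 0.3079 0.048 ]
carriage_deck 0.56 [332. 190.] [ 0.6204 -0.0525  0.048 ]
stop_face 0.81 [252. 207.] [0.5632 0.1792 0.058 ]
guide 
[... 181 characters left out ...]
k_dish 0.66 [333. 152.] [ 0.7464 -0.0525  0.    ]
paperweight 0.78 [372. 216.] [ 0.5535 -0.1735  0.012 ]
seal 0.57 [255. 244.] [0.4583 0.1699 0.012 ]
bulldog_clip 0.56 [390. 179.] [ 0.6689 -0.2296  0.    ]
{'clock': 1.1, 'joint_pos': array([-1.4636,  0.3132,  0.0461,  1.3036,  0.    ,  1.4312]), 'qvel': array([-0.0008,  0.0009, -0.0022,  0.0011, -0.0009,  0.0004]), 'tau': array([ -0.0005, -48.0481,  29.8817,   0.0004,  -0.0002,   0.    ]), 'tcp_pos': array([ 0.1405, -0.5576,  0.2423]), 'orientation': array([0.0001, 0.9924, 0.1231, 0.    ]), 'wrist_force': array([-0.1173,  0.3353, -0.0419]), 'ft_torque': array([-0.0133, -0.0204,  0.0264]), 'grip_force': 0.0, 'finger_gap': 0.08554559238743874}
```

View pics/top0.png

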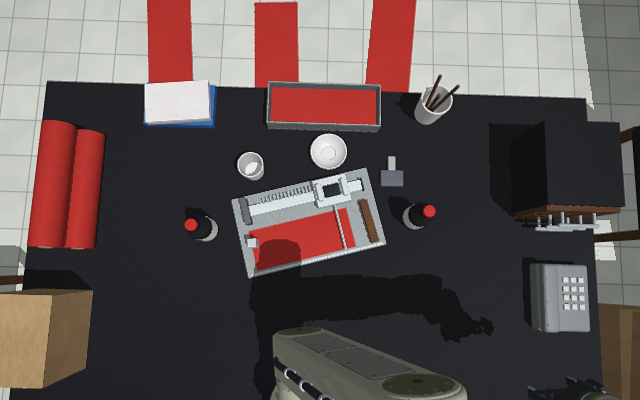

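View pics/side0.png

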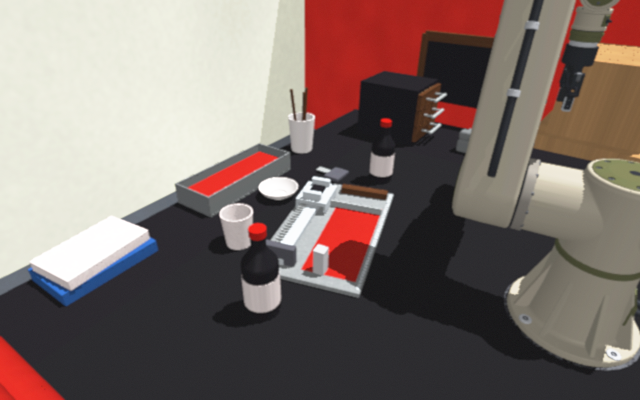

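```bash
python3 - <<'E'
import cv2
a=cv2.imread("pics/top0.png")[155:285,220:400]; cv2.imwrite("pics/top0c.png",cv2.resize(a,None,fx=4.4,fy=4.4,interpolation=cv2.INTER_CUBIC))
E
```

```text
(no output)
```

View pics/top0c.png

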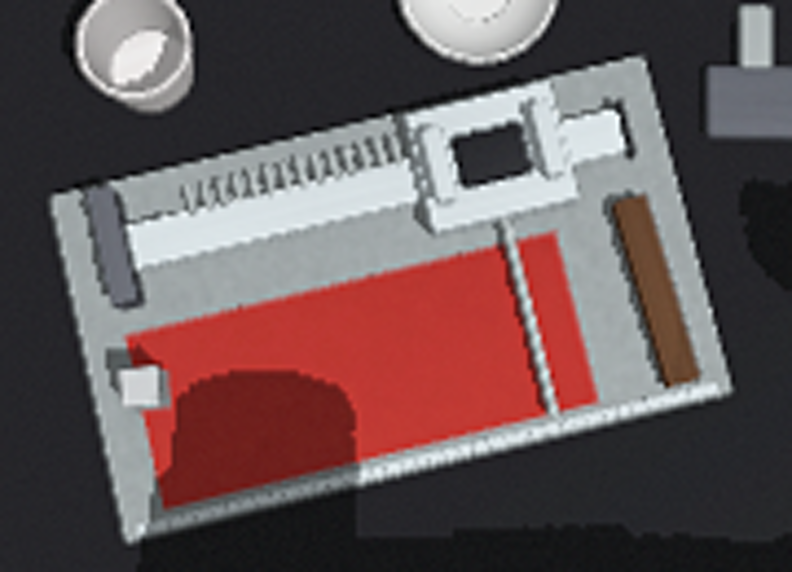

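```bash
python3 - <<'E'
from h import *
from scipy.optimize import least_squares
np.set_printoptions(precision=4,suppress=True)
P=read_camera("top"); S=read_camera("side")
px=lambda u,v:(220+(u+.5)/4.4-.5,155+(v+.5)/4.4-.5)
W=np.array([atz(P,px(*c),.012)[:2] for c in[(50,195),(642,57),(732,390),(128,542)]])
print(W,np.linalg.norm(W-np.roll(W,-1,0),axis=1))
G=np.array([[100,210],[100,-210],[-140,-210],[-140,210]])/1e3
def f(p):
    c,s=np.cos(p[2]),np.sin(p[2]); return (G@np.array([[c,s],[-s,c]])+p[:2]-W).ravel()
r=least_squares(f,[.55,.02,-.2]);print(r.x,f(r.x))
p=r.x;R=np.array([[np.cos(p[2]),-np.sin(p[2])],[np.sin(p[2]),np.cos(p[2])]])
b=atz(P,px(493,156),.058);print("button",b,"guide:",R.T@(b[:2]-p[:2]))
st=atz(P,px(126,242),.058);print("stop",st,R.T@(st[:2]-p[:2]))
s=get_state()['tcp_pos']
for n in["button_top","stop_face"]:
  print(n,tri([ray(Q,tip_of(n,Q)[0]["point"]) for Q in(P,S)]))
for x,y in[(50,-210),(50,210)]:print(p[:2]+R@np.array([x,y])/1e3)
# check the side image: project guide corners
T=np.linalg.inv(np.array(S["world_from_camera"]));fl=200/np.tan(np.radians(S["fovy"])/2)
im=cv2.resize(S["color"][160:310,230:420,::-1],None,fx=4,fy=4,interpolation=cv2.INTER_CUBIC)
for x,y,z in[(100,210,12),(100,-210,12),(-140,-210,12),(-140,210,12),(*(1e3*R.T@(b[:2]-p[:2])),58),(*(1e3*R.T@(st[:2]-p[:2])),58)]:
    w=np.r_[p[:2]+R@np.array([x,y])/1e3,z/1e3,1];q=T@w;u=fl*q[0]/q[2]+S["cx"];v=fl*q[1]/q[2]+S["cy"];print((x,y),u,v)
    cv2.circle(im,(int((u-230)*4+2),int((v-160)*4+2)),4,(255,0,255),1)
cv2.imwrite("pics/s1.png",im)
E
```

```text
[[ 0.5905  0.2496]
 [ 0.6995 -0.1532]
 [ 0.4719 -0.2172]
 [ 0.3589  0.1847]] [0.4173 0.2365 0.4175 0.2405]
[0.5495 0.0213 0.2703] [-0.0007  0.0008  0.0024 -0.0012 -0.0013 -0.0012 -0.0004  0.0016]
button [ 0.619  -0.0498  0.058 ] guide: [ 0.0481 -0.0871]
stop [0.5544 0.1893 0.058 ] [0.0496 0.1605]
button_top [ 0.6147 -0.0457  0.0602]
stop_face [0.5661 0.1808 0.0476]
[ 0.6537 -0.1677]
[0.5416 0.237 ]
(100, 210) 249.67063077201897 266.3497734547269
(100, -210) 313.388295080109 179.0933016476067
(-140, -210) 393.00580783770437 192.64345854704297
(-140, 210) 358.81169979548065 292.4833059967364
(np.float64(48.0657067639563), np.float64(-87.1420451394768)) 316.96029035961 187.55411425199696
(np.float64(49.58068148648671), np.float64(160.54883976877568)) 279.7425220848713 240.6373459989169
```

View pics/s1.png

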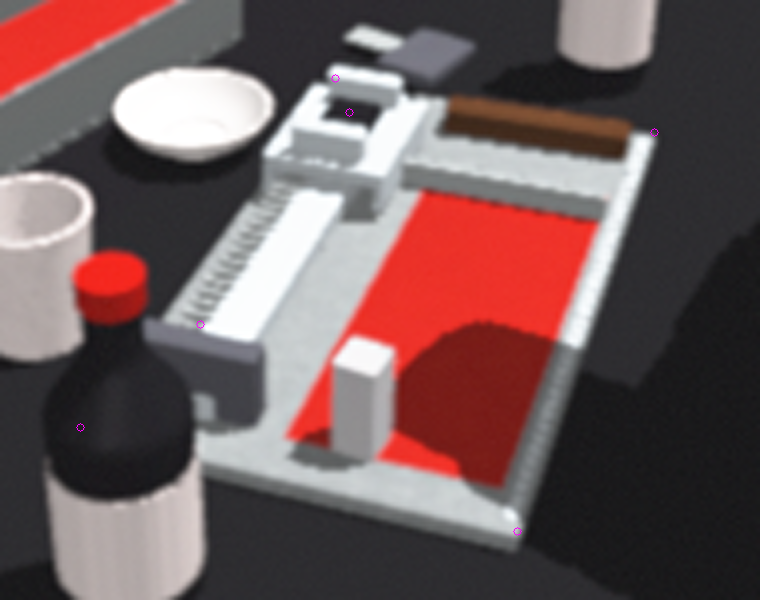

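Call:
{"method": "jog_arm", "body": {"moves": [{"fingers": 1, "slide": [0, 0, -40]}, {"fingers": 1, "slide": [20, -10, -60], "angular": [0, 0, -1.35]}, {"fingers": 1, "slide": [587, -378, -60], "angular": [0, 0, -1.35]}, {"fingers": 1, "slide": [587, -378, -60], "angular": [0, 0, -1.35]}, {"fingers": 1, "slide": [587, -378, -60], "angular": [0, 0, -1.35]}, {"fingers": 1, "slide": [587, -378, -60], "angular": [0, 0, -1.35]}, {"fingers": 1, "slide": [587, -378, -60], "angular": [0, 0, -1.35]}, {"fingers": 1, "slide": [587, -378, -60], "angular": [0, 0, -1.35]}, {"fingers": 1, "slide": [587, -378, -60], "angular": [0, 0, -1.35]}, {"fingers": 1, "slide": [587, -378, -60], "angular": [0, 0, -1.35]}]}}

```text
schema error: expected keys fingers, slide, angular
```

Call:
{"method": "jog_arm", "body": {"moves": [{"fingers": 1, "slide": [0, 0, -40], "angular": [0, 0, 0]}, {"fingers": 1, "slide": [20, -10, -60], "angular": [0, 0, -1.35]}, {"fingers": 1, "slide": [587, -378, -60], "angular": [0, 0, -1.35]}, {"fingers": 1, "slide": [587, -378, -60], "angular": [0, 0, -1.35]}, {"fingers": 1, "slide": [587, -378, -60], "angular": [0, 0, -1.35]}, {"fingers": 1, "slide": [587, -378, -60], "angular": [0, 0, -1.35]}, {"fingers": 1, "slide": [587, -378, -60], "angular": [0, 0, -1.35]}, {"fingers": 1, "slide": [587, -378, -60], "angular": [0, 0, -1.35]}, {"fingers": 1, "slide": [587, -378, -60], "angular": [0, 0, -1.35]}, {"fingers": 1, "slide": [587, -378, -60], "angular": [0, 0, -1.35]}]}}

```text
clock: 2.23
tcp_pos: [0.3852, -0.2971, 0.3026]
orientation: [0.0, 0.991, 0.135, 0.0]
wrist_force: [0.7, -0.7, 0.5]
finger_gap: 0.0001
grip_force: 0.0
```

Call:
{"method": "jog_arm", "body": {"moves": [{"fingers": 1, "slide": [290, -178, 0], "angular": [0, 0, 0]}, {"fingers": 1, "slide": [290, -178, 0], "angular": [0, 0, 0]}, {"fingers": 1, "slide": [290, -178, 0], "angular": [0, 0, 0]}, {"fingers": 1, "slide": [290, -178, 0], "angular": [0, 0, 0]}, {"fingers": 1, "slide": [290, -178, 0], "angular": [0, 0, 0]}, {"fingers": 1, "slide": [290, -178, 0], "angular": [0, 0, 0]}, {"fingers": 1, "slide": [290, -178, 0], "angular": [0, 0, 0]}, {"fingers": 1, "slide": [290, -178, 0], "angular": [0, 0, 0]}, {"fingers": 1, "slide": [290, -178, 0], "angular": [0, 0, 0]}, {"fingers": 1, "slide": [290, -178, 0], "angular": [0, 0, 0]}]}}

```text
clock: 3.07
tcp_pos: [0.6174, -0.0473, 0.3011]
orientation: [-0.0, 0.991, 0.137, -0.0]
wrist_force: [0.0, -0.6, -0.6]
finger_gap: 0.0006
grip_force: 0.0
```

Call:
{"method": "jog_arm", "body": {"moves": [{"fingers": 1, "slide": [0, 0, 100], "angular": [0, 0, 0]}, {"fingers": 1, "slide": [0, 0, 190], "angular": [0, 0, 0]}, {"fingers": 1, "slide": [0, 0, 190], "angular": [0, 0, 0]}, {"fingers": 1, "slide": [0, 0, 190], "angular": [0, 0, 0]}, {"fingers": 1, "slide": [0, 0, 190], "angular": [0, 0, 0]}, {"fingers": 1, "slide": [0, 0, 190], "angular": [0, 0, 0]}, {"fingers": 1, "slide": [0, 0, 190], "angular": [0, 0, 0]}]}}

```text
clock: 3.65
tcp_pos: [0.6144, -0.0508, 0.1117]
orientation: [-0.0, 0.991, 0.134, -0.002]
wrist_force: [0.4, 1.3, 0.9]
finger_gap: -0.0003
grip_force: 0.0
```

```bash
python3 - <<'E'
from h import *
P=read_camera("side");print(get_state()["tcp_pos"])
p=np.array(get_state()["tcp_pos"]);p[2]-=.011
T=np.linalg.inv(np.array(P["world_from_camera"]));fl=200/np.tan(np.radians(P["fovy"])/2)
q=T@np.r_[p,1];u=np.array([fl*q[0]/q[2]+P["cx"],fl*q[1]/q[2]+P["cy"]]);print(u)
a=cv2.resize(P["color"][130:250,240:400,::-1],None,fx=4.5,fy=4.5,interpolation=cv2.INTER_CUBIC)
cv2.circle(a,tuple(int(x) for x in (u-[240,130])*4.5+2),4,(255,0,255),1)
cv2.imwrite("pics/s2.png",a)
E
```

```text
[ 0.61620142 -0.05093273  0.11373876]
[318.30819658 172.72229282]
```

View pics/s2.png

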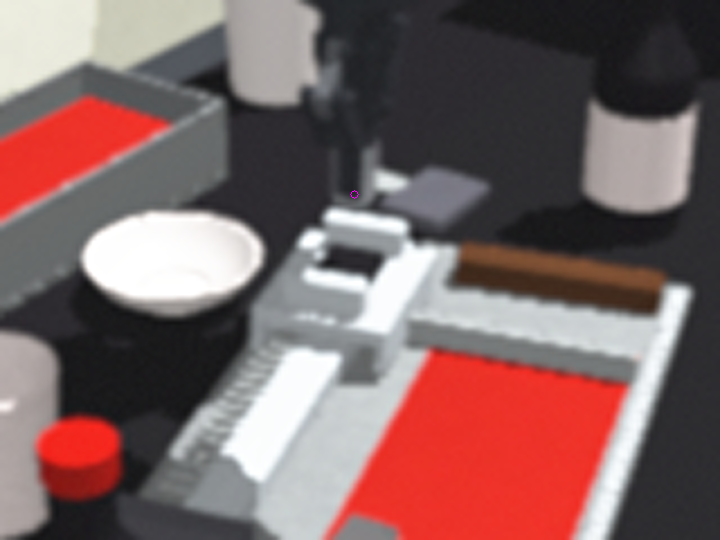

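Call:
{"method": "jog_arm", "body": {"moves": [{"fingers": 1, "slide": [0, 0, 25], "angular": [0, 0, 0]}, {"fingers": 1, "slide": [0, 0, 40], "angular": [0, 0, 0]}, {"fingers": 1, "slide": [0, 0, 44], "angular": [0, 0, 0]}, {"fingers": 1, "slide": [0, 0, 46], "angular": [0, 0, 0]}, {"fingers": 1, "slide": [0, 0, 46], "angular": [0, 0, 0]}]}}

```text
clock: 4.12
tcp_pos: [0.6171, -0.0504, 0.0684]
orientation: [0.001, 0.991, 0.135, 0.001]
wrist_force: [-0.2, 0.9, 2.2]
finger_gap: -0.0001
grip_force: 0.9
```

```bash
python3 - <<'E'
from h import *
for i in range(3):
    P=read_camera("side");s=get_state();print(s["tcp_pos"],s["wrist_force"])
E
```

```text
[ 0.61729921 -0.05029249  0.06855611] [-1.40757112  0.0702687   2.0103808 ]
[ 0.61732135 -0.05026955  0.06847628] [-0.57300137 -0.76502523  1.68429978]
[ 0.61726098 -0.05018527  0.06826201] [-1.91587408 -0.77688211  1.6658209 ]
```

Call:
{"method": "jog_arm", "body": {"moves": [{"fingers": 1, "slide": [0, 0, 3], "angular": [0, 0, 0]}, {"fingers": 1, "slide": [0, 0, 5], "angular": [0, 0, 0]}, {"fingers": 1, "slide": [0, 0, 7], "angular": [0, 0, 0]}, {"fingers": 1, "slide": [0, 0, 7], "angular": [0, 0, 0]}]}}

```text
clock: 4.6
tcp_pos: [0.6173, -0.0499, 0.0601]
orientation: [0.0, 0.991, 0.135, 0.001]
wrist_force: [1.3, -0.3, 4.1]
finger_gap: 0.0001
grip_force: 2.1
```

Call:
{"method": "jog_arm", "body": {"moves": [{"fingers": 1, "slide": [0, 0, 1], "angular": [0, 0, 0]}, {"fingers": 1, "slide": [0, 0, 2], "angular": [0, 0, 0]}, {"fingers": 1, "slide": [0, 0, 2], "angular": [0, 0, 0]}]}}

```text
clock: 4.85
tcp_pos: [0.6176, -0.0504, 0.0599]
orientation: [0.001, 0.991, 0.135, 0.002]
wrist_force: [-2.8, -0.9, 14.8]
finger_gap: -0.0001
grip_force: 7.7
```

Call:
{"method": "jog_arm", "body": {"moves": [{"fingers": 1, "slide": [0, -4, 0], "angular": [0, 0, 0]}, {"fingers": 1, "slide": [0, -12, 0], "angular": [0, 0, 0]}, {"fingers": 1, "slide": [0, -22, 0], "angular": [0, 0, 0]}, {"fingers": 1, "slide": [0, -32, 0], "angular": [0, 0, 0]}, {"fingers": 1, "slide": [0, -42, 0], "angular": [0, 0, 0]}, {"fingers": 1, "slide": [0, -52, 0], "angular": [0, 0, 0]}, {"fingers": 1, "slide": [0, -62, 0], "angular": [0, 0, 0]}, {"fingers": 1, "slide": [0, -72, 0], "angular": [0, 0, 0]}, {"fingers": 1, "slide": [0, -80, 0], "angular": [0, 0, 0]}, {"fingers": 1, "slide": [0, -80, 0], "angular": [0, 0, 0]}]}}

```text
clock: 5.68
tcp_pos: [0.5959, 0.0284, 0.0599]
orientation: [0.0, 0.991, 0.135, 0.002]
wrist_force: [-3.4, -0.4, 15.6]
finger_gap: -0.0001
grip_force: 7.8
```

```bash
python3 - <<'E'
from h import *
P=read_camera("top");s=get_state();print(s["tcp_pos"],s["wrist_force"])
S=read_camera("side");
cv2.imwrite("pics/s3.png",cv2.resize(S["color"][130:300,230:410,::-1],None,fx=3.5,fy=3.5,interpolation=cv2.INTER_CUBIC))
E
```

```text
[0.59600292 0.02791069 0.05985311] [-3.0463107  -0.25663917 16.74211705]
```

View pics/s3.png

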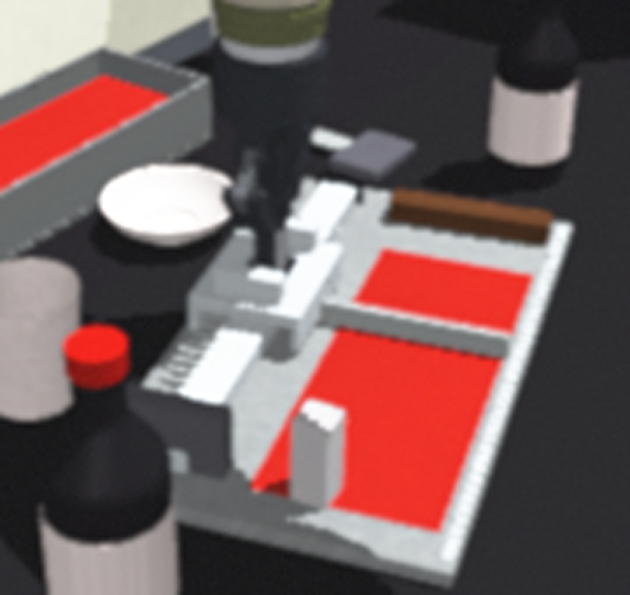

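The carriage follows the finger, which is between the lugs at about (268,260). The fence at (415,325) has moved along too, and the seal and bottles are clear. I'll continue.

Call:
{"method": "jog_arm", "body": {"moves": [{"fingers": 1, "slide": [0, -5, 0], "angular": [0, 0, 0]}, {"fingers": 1, "slide": [0, -15, 0], "angular": [0, 0, 0]}, {"fingers": 1, "slide": [0, -27, 0], "angular": [0, 0, 0]}, {"fingers": 1, "slide": [0, -39, 0], "angular": [0, 0, 0]}, {"fingers": 1, "slide": [0, -51, 0], "angular": [0, 0, 0]}, {"fingers": 1, "slide": [0, -63, 0], "angular": [0, 0, 0]}, {"fingers": 1, "slide": [0, -75, 0], "angular": [0, 0, 0]}, {"fingers": 1, "slide": [0, -87, 0], "angular": [0, 0, 0]}, {"fingers": 1, "slide": [0, -97, 0], "angular": [0, 0, 0]}, {"fingers": 1, "slide": [0, -100, 0], "angular": [0, 0, 0]}]}}

```text
clock: 6.62
tcp_pos: [0.5693, 0.1249, 0.0599]
orientation: [0.0, 0.991, 0.135, 0.002]
wrist_force: [-3.6, -1.8, 16.3]
finger_gap: 0.0001
grip_force: 8.2
```

Call:
{"method": "jog_arm", "body": {"moves": [{"fingers": 1, "slide": [0, -3, 0], "angular": [0, 0, 0]}, {"fingers": 1, "slide": [0, -6, 0], "angular": [0, 0, 0]}, {"fingers": 1, "slide": [0, -9, 0], "angular": [0, 0, 0]}, {"fingers": 1, "slide": [0, -12, 0], "angular": [0, 0, 0]}, {"fingers": 1, "slide": [0, -15, 0], "angular": [0, 0, 0]}, {"fingers": 1, "slide": [0, -18, 0], "angular": [0, 0, 0]}, {"fingers": 1, "slide": [0, -20, 0], "angular": [0, 0, 0]}, {"fingers": 1, "slide": [0, -20, 0], "angular": [0, 0, 0]}]}}

```text
clock: 7.28
tcp_pos: [0.5649, 0.1412, 0.0599]
orientation: [0.003, 0.991, 0.134, 0.002]
wrist_force: [-1.3, -8.0, 16.4]
finger_gap: 0.0001
grip_force: 8.0
```

Call:
{"method": "jog_arm", "body": {"moves": [{"fingers": 1, "slide": [0, -3, 0], "angular": [0, 0, 0]}, {"fingers": 1, "slide": [0, -6, 0], "angular": [0, 0, 0]}, {"fingers": 1, "slide": [0, -9, 0], "angular": [0, 0, 0]}, {"fingers": 1, "slide": [0, -12, 0], "angular": [0, 0, 0]}, {"fingers": 1, "slide": [0, -12, 0], "angular": [0, 0, 0]}]}}

```text
clock: 7.7
tcp_pos: [0.5628, 0.1532, 0.0598]
orientation: [0.002, 0.991, 0.134, 0.003]
wrist_force: [1.2, -6.2, 12.9]
finger_gap: -0.0001
grip_force: 6.5
```

```bash
python3 - <<'E'
from h import *
P=read_camera("top");s=get_state();print(s["tcp_pos"],s["wrist_force"])
S=read_camera("side");
a=cv2.resize(S["color"][170:290,230:370,::-1],None,fx=4,fy=4,interpolation=cv2.INTER_CUBIC)
b=cv2.resize(P["color"][165:285,225:285,::-1],None,fx=4,fy=4,interpolation=cv2.INTER_CUBIC)
cv2.imwrite("pics/s4.png",np.hstack([a,b]))
E
```

```text
[0.56276813 0.15315824 0.05981731] [ 1.34735193 -6.41308906 12.89527564]
```

View pics/s4.png

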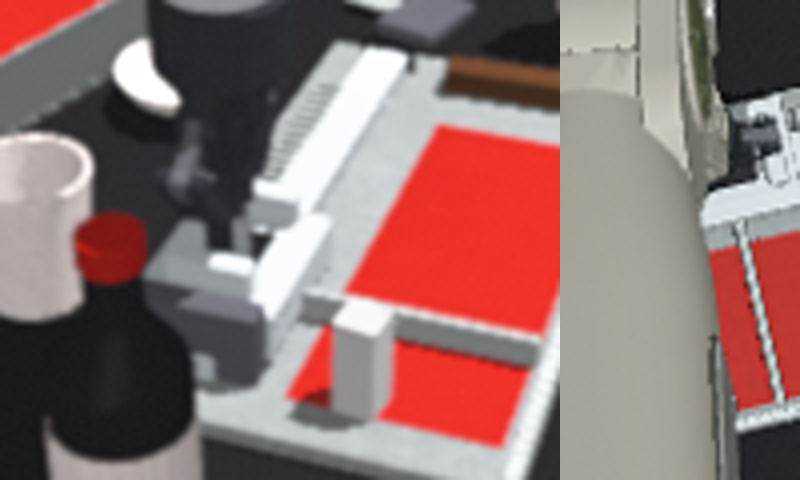

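The carriage sits against the stop block at about (225,310) in the crop. The finger has slid on the held button with a steady 6 N drag, so the carriage is home. Next I lift.

Call:
{"method": "jog_arm", "body": {"moves": [{"fingers": 1, "slide": [0, 2, -4], "angular": [0, 0, 0]}, {"fingers": 1, "slide": [0, 3, -10], "angular": [0, 0, 0]}, {"fingers": 1, "slide": [0, 3, -25], "angular": [0, 0, 0]}, {"fingers": 1, "slide": [0, 3, -60], "angular": [0, 0, 0]}, {"fingers": 1, "slide": [0, 3, -100], "angular": [0, 0, 0]}, {"fingers": 1, "slide": [0, 3, -140], "angular": [0, 0, 0]}, {"fingers": 1, "slide": [0, 3, -180], "angular": [0, 0, 0]}, {"fingers": 1, "slide": [0, 3, -180], "angular": [0, 0, 0]}, {"fingers": 1, "slide": [0, 3, -180], "angular": [0, 0, 0]}]}}

```text
clock: 8.55
tcp_pos: [0.5615, 0.152, 0.2399]
orientation: [-0.0, 0.991, 0.135, 0.002]
wrist_force: [-0.3, 0.0, -0.9]
finger_gap: -0.0
grip_force: 0.0
```

```bash
python3 - <<'E'
from h import *
P=read_camera("top");s=get_state();print(s["tcp_pos"],s["wrist_force"],np.abs(s["qvel"]).max())
S=read_camera("side")
for n in("button_top","carriage_deck"):print(n,[(r["p"],atz(S,r["point"],.058)) for r in tip_of(n,S)[:1]])
a=cv2.resize(S["color"][170:290,230:400,::-1],None,fx=4.5,fy=4.5,interpolation=cv2.INTER_CUBIC)
cv2.imwrite("pics/s5.png",a)
E
```

```text
[0.5603359  0.15182755 0.23755806] [ 0.21438881 -0.7891377  -1.03963807] 0.04950912028564107
button_top [(0.56, array([0.56359849, 0.13785358, 0.058     ]))]
carriage_deck [(0.83, array([0.55778847, 0.15209997, 0.058     ]))]
```

View pics/s5.png

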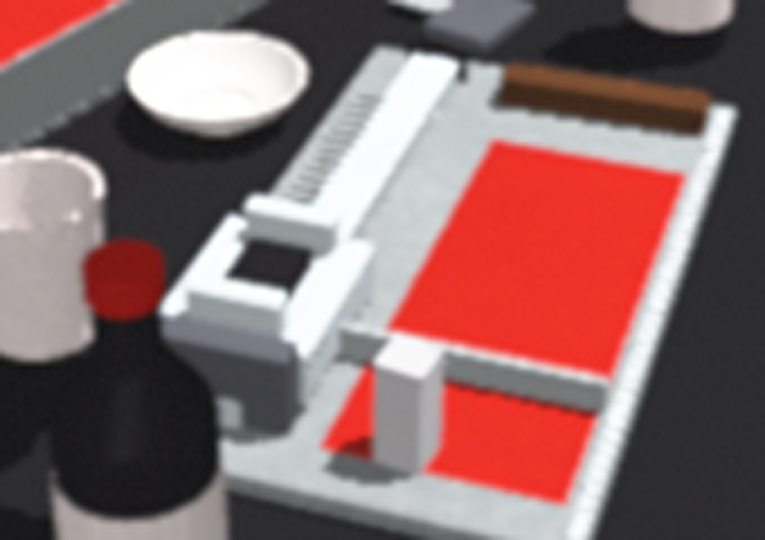

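The carriage is home against the stop block at about (235,340), the button at (268,265) is up, the arm is clear and everything else is in place.

```bash
python3 -c "
from workcell import *
print(hand_in())"
```

```text
the job is handed in; nothing more can be done
None
```

The carriage is fully home against the end stop with the button up and the arm clear, as far as the last picture shows; the job is handed in, and no verdict came back.

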